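Nest the bottom-bracket cartridge and the crank puller

ROBOT

A 6-joint arm with a two-finger parallel gripper is mounted at the origin on a cart in front of the work surface, level with it; the furniture and walls round the work are solid. World frame = base frame: x ahead of the robot, y to its left, z up, the work surface at z = 0. Lengths are in m, angles in degrees, forces in N, time in s.
With the tool pointing down it reaches from about 0.35 to 0.875 m from the base axis. Payload 4.2 kg.
Tool frame: the origin (TCP) lies midway between the tips of the shut fingers; the grasp point (between the pads) lies 19 mm behind it; z points along the fingers, y is the line along which they close (so a half turn about z gives the same grasp; the last joint's range is limited). The gripper opens to 87 mm and grips with 3 to 60 N. Pads are 19 mm wide; open, the fingers measure 117 mm over their backs; the gripper's body (75 mm by 190 mm) begins 51 mm behind the grasp point.
Start: joints at [-56.459, 22.042, 0.453, 0, -68.411, -14.817], TCP at [0.201, -0.592, 0.223] pointing down, gripper open.
Joint ranges: [-179.83, 179.83], [-69.29, 118.12], [-61.27, 80.66], [-181.25, 117.63], [-171.15, -9.14], [-177.46, 177.46]. Speed limits (degrees/s): [159.86, 159.86, 180, 180, 180, 180].

INTERFACE

Orientations are given as a 3x3 rotation matrix whose columns are the frame's x, y, z axes.
In Python, from station import r gives the robot as it stands.
- The arm moves only by the tool steer_hand, called after ">>>" as name([rows], argument=value, ...), one row to a line, values as JSON. Schema: {"type":"object","properties":{"steps":{"type":"array","items":{"type":"array","items":{"type":"number"},"minItems":7,"maxItems":7},"minItems":1,"maxItems":8},"only":{"type":"string"},"quiet":{"type":"boolean"},"lines":{"type":"string"}},"required":["steps"],"additionalProperties":false}. steps is a list of rows, 1 to 8 of them, each of 7 numbers: the opening from 0.0 (shut) to 1.0 (fully open), then dx, dy, dz in m, then a rotation vector rx, ry, rz in degrees; each row is the pose to reach, as a shift and turn from the pose commanded when the call began, along the tool's axes at that moment; what a row does not reach only later rows make up. A row lasts 1/10 s, in which the tool goes at most 0.05 m and 8.59 degrees, less where a joint would pass 70% of its speed; a pose out of reach is approached as far as the arm can. The fingers move at their own pace and stop on an object; the grip force is fixed at half the most. Time passes only in rows, so rows that do not move let the fingers close. The tool returns the time, the measured TCP pose, the force, the opening and the grip force at its end. only (a regular expression) keeps the lines of the reply that match it, lines (a string "A,B") keeps lines A to B, and quiet returns only ok. Input that does not fit is refused with a message, and nothing moves.
- r.sense(): the state, without advancing time (a new reading comes with each control period).
- r.capture(name): name is "side" or "top" or "wrist"; returns a dict with "pixels" (384x512x3 uint8, red, green, blue), "z_map" (384x512 float32, m along the optical axis (not along the pixel's ray), 0 where there is no reading), "K" (3x3 intrinsics, pixels), "distortion" ([k1, k2, p1, p2, k3] as OpenCV has them; the pictures are not rectified), "world_from_camera" (4x4, takes a point from camera to world coordinates). Camera axes: x right, y up, looking along -z (the intrinsics and any distortion apply to the point x, -y, -z); pixel columns grow to the right and rows downward; lengths in m; the calibration is good to about 2 mm. A picture is of the moment at which its call begins.
- r.finish_job(): hands the job in; it is judged then, once.
The state is a dict: "time_s": time; "joints": joint angles; "joint_velocities": joint speeds; "effort": joint torques, N m; "tcp_pos": TCP position; "ee_rot": TCP orientation; "wrist_force": force on the tool from outside, world axes, zero at the start; "moment": the same for the moment, N m; "gripper_width": opening from 0.0 (shut) to 1.0 (fully open); "gripper_force": force on a finger pad.
Only numpy, scipy, OpenCV 4.12 (cv2) and the standard library are available. Lean on these libraries where they do the work, as an engineer would, in place of code of your own. Each camera call takes 0.05 s, during which the arm holds its last target. There are 200 camera calls.

TASK

Put the bottom-bracket cartridge and the crank puller away in the two grey nest blocks, each in the recess that matches its shape; the cartridge's long axle end belongs in the long tapering end of its recess, the puller may lie either way round. Lay each part gently down, without dropping it, until it rests fully home on the recess floor, and do not shift the hub cap, the tape roll or the carabiner.

Things in the scene. Friction and masses are not known exactly. Their poses are not given: they have to be found in the camera images.
- cartridge: loose bottom-bracket cartridge on its side, 112 mm long: light grey round barrel with dark rings, 35 mm in diameter from own y = -24 to +40 mm, thinner axle ends (14 mm at the tips). Its y axis is the cylinder's, from the long axle end (-y) to the short one (+y). Origin: underside at half length, rolls with the part. 0.23 to 0.39 kg. Grip across the barrel near y = +2 mm (centre of mass)
- cartridge_mid (a point): point on the cartridge's axis, in the middle of its thick part (body y = +8 mm), 17.5 mm above the bench while it lies there; axes as the body's
- cartridge_long_end (a point): point on the cartridge's axis at the tip of its long axle end (body y = -56 mm)
- puller: loose crank puller on its side: small black round steel tool, 70 mm long, 22 mm in diameter from own y = -16 to +5 mm, tapering to 17 mm at the -y end and 10 mm at the +y end. Its y axis is the cylinder's. Origin: underside at half length. 0.10 to 0.18 kg. Grip across it near y = -5 mm
- puller_mid (a point): point on the puller's axis at half length, 11 mm above the bench while it lies there; axes as the body's
- cartridge_nest: fixed grey nest block, left or right by turns: plate 84 (x) x 150 (y) x 8 mm, its top the recess floor, walls up to z = 28 mm. Recess y = -59.5 to +59.5 mm, 41 mm wide, tapering from y = -22 mm to 21 mm wide at the -y end (long taper) and from y = +42 mm to 25 mm at the +y end (short). Sides open for fingers, y = -22 to +33 mm. Origin: centre of the underside, on the bench
- cartridge_nest_seat (a point): where point cartridge_mid lies when the cartridge is home: 25.5 mm above the bench, at block y = +8 mm; axes as the block's
- cartridge_nest_taper_end (a point): where point cartridge_long_end lies when the cartridge is home: in the long tapering end, block y = -56 mm, 25.5 mm above the bench
- puller_nest: the other fixed grey nest block, same plate 84 (x) x 150 (y) x 8 mm, its top the recess floor; recess: short straight trough 28 mm wide (x), y = -39 to +39 mm, walls up to z = 21 mm. Sides open for fingers, y = -22 to +22 mm. Origin: centre of the underside, on the bench
- puller_nest_seat (a point): where point puller_mid lies when the puller is home: 19 mm above the bench, over the block's centre; axes as the block's
- hub_cap: bystander: loose black conical hub cap, 49 mm across, 23 mm high, behind the nests; origin at the centre of its underside
- tape_roll: bystander: loose roll of tan tape, 62 mm across, 19 mm high, at the left; origin at the centre of its underside
- carabiner: bystander: loose steel snap hook, 36 by 70 by 9 mm, lying flat at the right; origin at the centre of its underside
- lamp_post (a point): an obstacle, no part of the job: foot of the desk lamp on the bench, left of the work. Its slender post rises from here, leaning away from the robot, and the lamp's arm is swung away to the back left, clear of the work, up to 0.75 m high. Coming from the left, keep the robot's arm drawn in until it is past the post

How it is judged (in metres and radians):
At the end, for the whole second after the job is handed in: Both parts rest in their recesses: cartridge middle within 8 mm of its seat point (4 mm in height) and long axle tip within 10 mm of the taper end point; puller middle within 9 mm of its seat point (4 mm in height), axis within 0.3 rad of the trough's (distance between cartridge_mid and cartridge_nest_seat below 0.008 m and distance between cartridge_long_end and cartridge_nest_taper_end below 0.01 m and z of cartridge_mid in the frame of cartridge_nest_seat between -0.004 and 0.004 m and distance between puller_mid and puller_nest_seat below 0.009 m and z of puller_mid in the frame of puller_nest_seat between -0.004 and 0.004 m and angle between the y axis of puller and the y axis of puller_nest, either way round below 0.3 rad and linear speed of each of cartridge, puller below 0.02 m/s and angular speed of each of cartridge, puller below 0.3 rad/s); the robot touches nothing.
It fails at once if the cartridge is dropped or slammed into its nest (faster than 0.7 m/s just over it) (horizontal distance between cartridge_mid and cartridge_nest_seat below 0.06 m and height (world z) of cartridge_mid below 0.09 m and linear speed of cartridge above 0.7 m/s).
It fails at once if the puller is dropped or slammed into its nest (faster than 0.7 m/s just over it) (horizontal distance between puller_mid and puller_nest_seat below 0.06 m and height (world z) of puller_mid below 0.09 m and linear speed of puller above 0.7 m/s).
It fails at once if the hub cap is shifted by more than 30 mm (distance of hub_cap from where it was at the start of the episode above 0.03 m).
It fails at once if the tape roll is shifted by more than 30 mm (distance of tape_roll from where it was at the start of the episode above 0.03 m).
It fails at once if the carabiner is shifted by more than 30 mm (distance of carabiner from where it was at the start of the episode above 0.03 m).
It also fails if it takes over 62 s, if anything falls off the work surface, if the arm or the gripper's body presses on something with over 40 N, if the wrist force passes 120 N, or if a joint passes its speed limit or range.

## Working session

There is one attempt and no reset: what is moved stays moved. The work goes in short steps, Python scripts to look and compute and a tool call to move; the robot and the scene stay as the last step left them, time stands still between calls to the robot, and variables do not carry over. Pictures are saved under pics/ and viewed, at most 10 in all, crops included, and the job is handed in when it is done.

```bash
ls; mkdir -p pics
```

Create h.py:
```python
from station import r
import numpy as np, cv2
def cap(n):
    c=r.capture(n); np.savez(f'{n}.npz',**c); return c
def load(n): return dict(np.load(f'{n}.npz'))
def save(c,name,crop=None,s=1):
    im=c['pixels'][:,:,::-1]
    if crop: u0,v0,u1,v1=crop; im=im[v0:v1,u0:u1]
    cv2.imwrite('pics/'+name,cv2.resize(im,None,fx=s,fy=s,interpolation=cv2.INTER_CUBIC))
def rays(c,px):
    p=cv2.undistortPoints(np.array(px,float).reshape(-1,1,2),c['K'],c['distortion']).reshape(-1,2)
    return np.c_[p[:,0],-p[:,1],-np.ones(len(p))]
def onplane(c,px,z):
    T=c['world_from_camera']; d=rays(c,px)@T[:3,:3].T; o=T[:3,3]
    return o+d*((z-o[2])/d[:,2])[:,None]
def bydepth(c,px):
    T=c['world_from_camera']; d=rays(c,px)
    z=np.array([c['z_map'][int(round(v)),int(round(u))] for u,v in px])
    return (d*z[:,None])@T[:3,:3].T+T[:3,3]
```

Run:
```python
from h import *
for n in('top','side'):
    c=cap(n); save(c,n+'0.png',s=1.56); print(n,c['world_from_camera'].round(3).tolist(),c['K'].tolist())
```

```text
pics
station.py
top [[-0.136, 0.966, -0.219, 0.353], [-0.991, -0.133, 0.028, -0.066], [-0.002, 0.22, 0.975, 1.08], [0.0, 0.0, 0.0, 1.0]] [[363.76897980797673, 0.0, 253.44725481245513], [0.0, 363.76897980797673, 190.72576795167961], [0.0, 0.0, 1.0]]
side [[-0.856, 0.234, -0.46, 0.105], [-0.516, -0.425, 0.743, 0.65], [-0.021, 0.874, 0.485, 0.516], [0.0, 0.0, 0.0, 1.0]] [[366.7513404763326, 0.0, 250.3086508945713], [0.0, 366.7513404763326, 199.45031456823045], [0.0, 0.0, 1.0]]
```

View pics/top0.png

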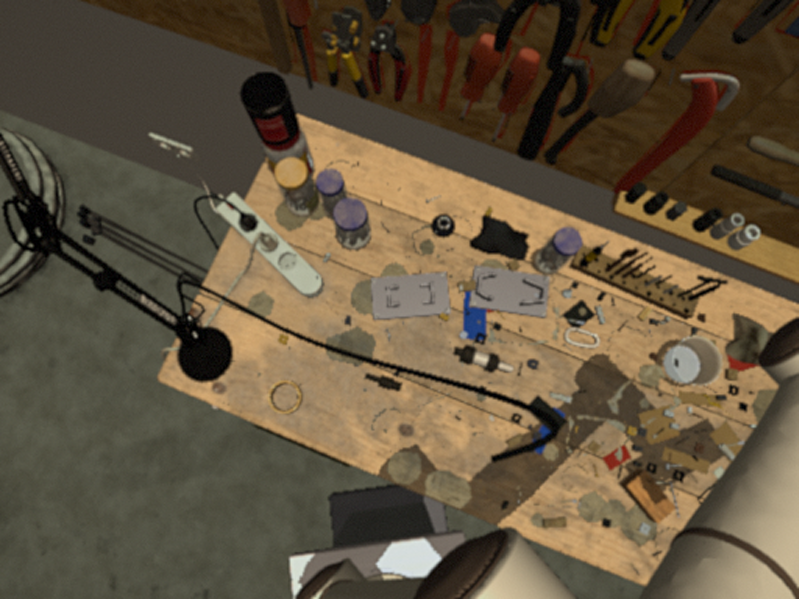

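View pics/side0.png

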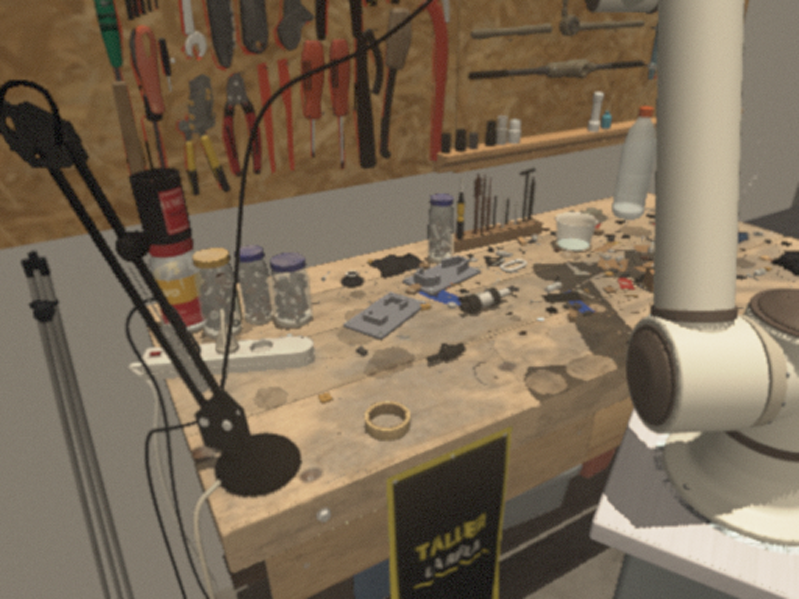

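The top view shows the cartridge at about (485,358), the puller at (384,381), the left (puller) nest at (410,296), and the right (cartridge) nest at (509,291), all in scaled pixels. The hub cap is at (443,224), the tape at (285,397) and the carabiner at (582,337). Next I'll enlarge the middle.

Run:
```python
from h import *
c=load('top'); save(c,'crop0.png',(225,165,365,260),5.7)
```

```text
(no output)
```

View pics/crop0.png

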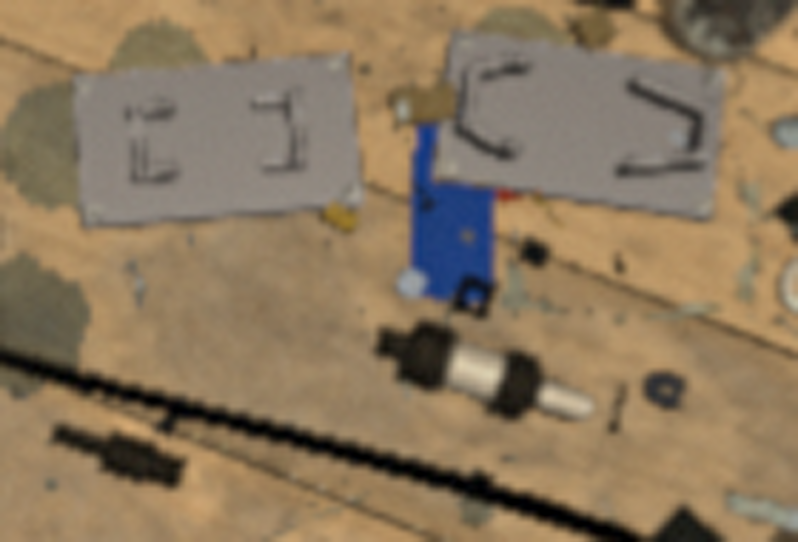

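Run:
```python
from h import *
c=load('top'); f=lambda l:[(225+u/5.7,165+v/5.7) for u,v in l]
def show(n,px,z): 
    p=onplane(c,px,z); print(n,p.round(3).tolist(), bydepth(c,px).round(3).tolist()); return p
show('cart ends',f([(380,342),(592,404)]),.0175)
show('cart mid barrel,rings',f([(475,371),(425,355),(520,385)]),.035)
a=show('pull ends',f([(55,433),(182,472)]),.011)
b=show('pnest corners',f([(77,75),(350,55),(362,205),(87,226)]),.008)
d=show('cnest corners',f([(450,32),(723,72),(712,217),(435,178)]),.008)
for q in (b,d): print(q.mean(0),[np.linalg.norm(q[i]-q[i-1]).round(3) for i in range(4)])
show('pn inner',f([(135,115),(138,180),(290,93),(298,167)]),.021)
show('cn inner',f([(460,75),(460,130),(700,120),(698,150)]),.028)
cab=[(x/1.56,y/1.56) for x,y in [(190,293),(250,318),(330,348),(400,367),(450,379),(500,395),(545,410),(540,425),(500,458),(205,353)]]
print('cable',[bydepth(c,[(u+i,v+j) for i in(-1,0,1) for j in(-1,0,1)])[:,:].round(2)[np.argmax(bydepth(c,[(u+i,v+j) for i in(-1,0,1) for j in(-1,0,1)])[:,2])].tolist() for u,v in cab])
show('others',[(x/1.56,y/1.56) for x,y in [(443,224),(285,382),(285,412),(582,337)]],.015)
```

```text
cart ends [[0.474, -0.193, 0.018], [0.427, -0.296, 0.018]] [[0.473, -0.193, 0.023], [0.428, -0.3, -0.001]]
cart mid barrel,rings [[0.45, -0.236, 0.035], [0.462, -0.213, 0.035], [0.44, -0.258, 0.035]] [[0.451, -0.237, 0.03], [0.462, -0.213, 0.035], [0.44, -0.258, 0.033]]
pull ends [[0.451, -0.022, 0.011], [0.422, -0.083, 0.011]] [[0.45, -0.022, 0.017], [0.423, -0.083, 0.002]]
pnest corners [[0.638, -0.057, 0.008], [0.629, -0.203, 0.008], [0.547, -0.197, 0.008], [0.556, -0.052, 0.008]] [[0.638, -0.057, 0.009], [0.631, -0.204, -0.0], [0.549, -0.198, -0.0], [0.558, -0.051, -0.001]]
cnest corners [[0.635, -0.258, 0.008], [0.593, -0.4, 0.008], [0.516, -0.379, 0.008], [0.557, -0.237, 0.008]] [[0.634, -0.258, 0.008], [0.592, -0.399, 0.01], [0.517, -0.381, 0.001], [0.557, -0.238, 0.005]]
[ 0.59273501 -0.12698472  0.008     ] [np.float64(0.082), np.float64(0.146), np.float64(0.082), np.float64(0.145)]
[ 0.57488288 -0.31852332  0.008     ] [np.float64(0.081), np.float64(0.148), np.float64(0.08), np.float64(0.147)]
pn inner [[0.609, -0.084, 0.021], [0.574, -0.081, 0.021], [0.61, -0.167, 0.021], [0.57, -0.165, 0.021]] [[0.608, -0.084, 0.023], [0.577, -0.081, 0.01], [0.61, -0.167, 0.021], [0.572, -0.166, 0.008]]
cn inner [[0.605, -0.256, 0.028], [0.576, -0.251, 0.028], [0.564, -0.377, 0.028], [0.549, -0.373, 0.028]] [[0.609, -0.259, 0.012], [0.579, -0.254, 0.014], [0.565, -0.378, 0.025], [0.549, -0.373, 0.026]]
cable [[0.91, 0.6, -0.87], [0.6, 0.18, 0.0], [0.43, -0.01, 0.53], [0.4, -0.08, 0.58], [0.38, -0.12, 0.62], [0.36, -0.15, 0.65], [0.35, -0.17, 0.68], [0.32, -0.33, 0.01], [0.32, -0.13, 0.69], [0.54, 0.28, 0.02]]
others [[0.727, -0.21, 0.015], [0.459, 0.13, 0.015], [0.404, 0.135, 0.015], [0.467, -0.438, 0.015]] [[0.727, -0.211, 0.013], [0.459, 0.129, 0.021], [0.404, 0.135, 0.017], [0.468, -0.443, 0.0]]
```

Run:
```python
from h import *
print({k:np.round(v,2).tolist() for k,v in r.sense().items()})
for n in('top','side'):
    c=load(n); v,u=np.mgrid[0:384,0:512]; px=np.c_[u.ravel(),v.ravel()]
    P=bydepth(c,px); ok=(c['z_map'].ravel()>0)&(P[:,2]>.06)&(P[:,0]<1.0)&(P[:,0]>-.1)&(P[:,1]>-.3)&(P[:,1]<.9)&(np.hypot(P[:,0],P[:,1])>.3)
    Q=P[ok]; print(n,len(Q))
    for z in np.arange(.06,1.0,.06):
        S=Q[(Q[:,2]>=z)&(Q[:,2]<z+.06)]
        if len(S)==0: continue
        key=np.round(S[:,:2]/.1).astype(int); uu,cn=np.unique(key,axis=0,return_counts=True)
        print(round(z,2),[(round(a*.1,1),round(b*.1,1),int(k)) for (a,b),k in zip(uu,cn) if k>3])
```

```text
{'time_s': 0.1, 'joints': [-56.46, 22.09, 0.39, -0.03, -68.41, -14.82], 'joint_velocities': [-0.02, -0.02, 0.15, 0.16, -0.04, 0.04], 'effort': [-0.0, -39.17, 18.79, 4.23, 0.01, -0.0], 'tcp_pos': [0.2, -0.59, 0.22], 'ee_rot': [[-0.95, -0.32, -0.0], [-0.32, 0.95, 0.0], [0.0, 0.0, -1.0]], 'wrist_force': [0.35, 0.29, 0.44], 'moment': [-0.03, -0.01, -0.03], 'gripper_force': 0.0, 'gripper_width': 1.0}
top 24075
0.06 [(np.float64(0.5), np.float64(0.3), 6), (np.float64(0.6), np.float64(0.3), 202), (np.float64(0.7), np.float64(-0.1), 70), (np.float64(0.7), np.float64(0.0), 201), (np.float64(0.7), np.float64(0.1), 55), (np.float64(0.7), np.float64(0.2), 22), (np.float64(0.7), np.float64(0.4), 55), (np.float64(0.8), np.float64(-0.3), 187), (np.float64(0.8), np.float64(-0.2), 11), (np.float64(0.8), np.float64(0.0), 257), (np.float64(0.8), np.float64(0.1), 122), (np.float64(0.8), np.float64(0.2), 56), (np.float64(0.8), np.float64(0.3), 22), (np.float64(0.8), np.float64(0.4), 27), (np.float64(0.9), np.float64(-0.2), 362), (np.float64(0.9), np.float64(-0.1), 263), (np.float64(0.9), np.float64(0.0),
[... 7911 characters left out ...]
loat64(0.8), np.float64(-0.2), 449), (np.float64(0.9), np.float64(-0.2), 500), (np.float64(0.9), np.float64(-0.1), 1187), (np.float64(0.9), np.float64(0.0), 255), (np.float64(1.0), np.float64(-0.1), 22), (np.float64(1.0), np.float64(0.0), 798), (np.float64(1.0), np.float64(0.1), 84)]
0.48 [(np.float64(0.4), np.float64(0.0), 34), (np.float64(0.5), np.float64(0.0), 71), (np.float64(0.8), np.float64(-0.3), 187), (np.float64(0.8), np.float64(-0.2), 242), (np.float64(0.9), np.float64(-0.2), 326), (np.float64(0.9), np.float64(-0.1), 840), (np.float64(0.9), np.float64(0.0), 42), (np.float64(1.0), np.float64(-0.1), 9), (np.float64(1.0), np.float64(0.0), 702), (np.float64(1.0), np.float64(0.1), 122)]
```

Add to h.py:
```python
from scipy.spatial.transform import Rotation as Ro
def go(p,ya=None):
    "row shift to reach TCP p, with tool y along world angle ya (mod 180), z down"
    s=r.sense(); R=np.array(s['ee_rot']); x=np.array(s['tcp_pos'])
    o=R.T@(np.array(p)-x); 
    if ya is None: w=np.zeros(3)
    else:
        c=[]
        for k in(0,180):
            a=np.radians(ya+k); y=np.array([np.cos(a),np.sin(a),0]); z=np.array([0,0,-1.]); M=np.c_[np.cross(y,z),y,z]
            c.append(np.degrees(Ro.from_matrix(R.T@M).as_rotvec()))
        w=min(c,key=np.linalg.norm)
    print('shift',o.round(4).tolist(),'norm',round(np.linalg.norm(o),3),'rot',w.round(2).tolist(),'j',np.round(s['joints'],1).tolist(),'eff0',np.round(s['effort'],1).tolist(),'F',np.round(s['wrist_force'],1).tolist())
```

```text
(no output)
```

>>> steer_hand([
  [1,-0.035,0.025,0.002,0,0,-6],
  [1,-0.07,0.05,0.004,0,0,-12],
  [1,-0.105,0.075,0.006,0,0,-18],
  [1,-0.14,0.1,0.008,0,0,-24],
  [1,-0.175,0.125,0.01,0,0,-30],
  [1,-0.21,0.15,0.012,0,0,-36],
  [1,-0.245,0.175,0.014,0,0,-42],
  [1,-0.265,0.19,0.015,0,0,-46.6],
])

```text
time_s: 0.9
tcp_pos: [0.3916, -0.3245, 0.2071]
ee_rot: [[-0.412, -0.911, -0.0], [-0.911, 0.412, 0.001], [-0.0, 0.001, -1.0]]
wrist_force: [-0.3, -0.4, 0.7]
gripper_width: 0.996
gripper_force: 0.0
```

Run:
```python
from h import *
go((.451,-.243,.2),155.2)
cap('top'); cap('side'); w=cap('wrist')
for n in('top','side'): save(load(n),n+'1.png')
cv2.imwrite('pics/ts1.png',cv2.resize(np.hstack([cv2.imread('pics/top1.png'),cv2.imread('pics/side1.png')]),(800,300)))
```

```text
shift [-0.0987, -0.0205, 0.0072] norm 0.101 rot [0.04, 0.02, 0.46] j [-21.4, 11.4, -17.0, -0.0, -61.6, -3.0] eff0 [-1.5, -28.8, 17.6, 3.9, 0.0, -0.2] F [-0.3, -0.4, 0.7]
```

View pics/ts1.png

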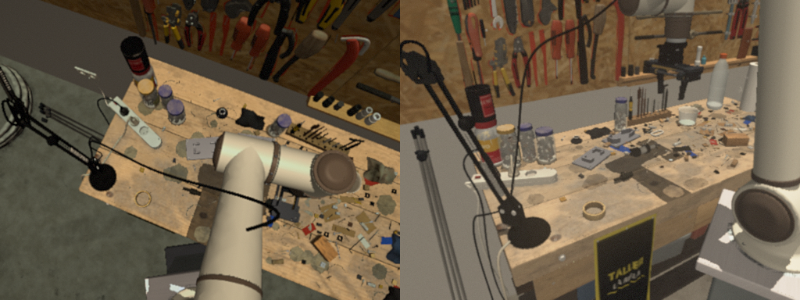

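Run:
```python
from h import *
c=load('top')
px=[(u*1.28,v*1.28) for u,v in [(225,183),(235,186),(245,189),(255,193),(265,200),(272,210),(235,200),(240,215),(235,165),(245,150),(230,260),(300,165),(335,175),(215,150)]]
print(bydepth(c,px).round(3).tolist()); go((.451,-.243,.2),155.2)
save(load('wrist'),'w1.png')
```

```text
[[0.399, -0.12, 0.569], [0.389, -0.134, 0.592], [0.381, -0.149, 0.598], [0.373, -0.165, 0.594], [0.366, -0.32, -0.003], [0.343, -0.168, 0.676], [0.365, -0.128, 0.607], [0.341, -0.13, 0.624], [0.429, -0.144, 0.565], [0.456, -0.168, 0.558], [0.283, -0.101, 0.662], [0.414, -0.268, 0.553], [0.385, -0.32, 0.573], [0.468, -0.114, 0.537]]
shift [-0.1001, -0.0201, 0.0073] norm 0.102 rot [0.04, 0.0, 0.25] j [-21.5, 11.5, -16.9, -0.0, -61.7, -3.1] eff0 [0.8, -28.6, 17.7, 3.9, 0.1, 0.0] F [0.4, 0.3, -0.6]
```

View pics/w1.png

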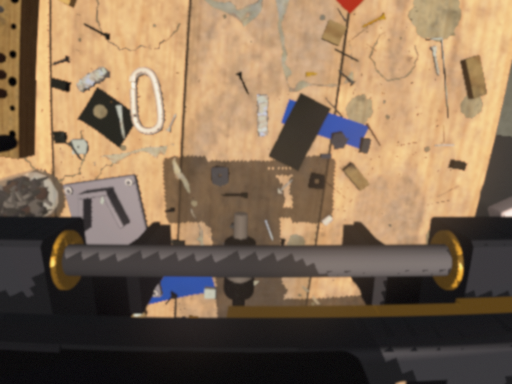

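The wrist view shows the cartridge between the fingers at (240,213)–(240,300), with the long axle pointing up in the image. The top view shows the arm passing just beneath the lamp cord.

>>> steer_hand([
  [1,-0.04,-0.008,0.02,0,0,0],
  [1,-0.08,-0.016,0.05,0,0,0],
  [1,-0.1,-0.02,0.08,0,0,0],
  [1,-0.1,-0.02,0.08,0,0,0],
])

```text
time_s: 1.45
tcp_pos: [0.4484, -0.2429, 0.1236]
ee_rot: [[-0.418, -0.909, -0.009], [-0.909, 0.418, 0.003], [0.001, 0.009, -1.0]]
wrist_force: [-0.0, -0.7, -0.3]
gripper_width: 1.003
gripper_force: 0.0
```

Run:
```python
from h import *
go((.451,-.243,.1),155.2)
w=cap('wrist'); save(w,'w2.png'); print(w['world_from_camera'].round(3).tolist())
```

```text
shift [-0.001, -0.0026, 0.0235] norm 0.024 rot [0.51, -0.07, 0.12] j [-10.2, 16.9, -23.1, -0.1, -50.5, -14.4] eff0 [1.0, -31.0, 15.9, 3.5, 0.4, -0.1] F [-0.0, -0.7, -0.3]
[[-0.909, -0.407, -0.094, 0.423], [0.418, -0.881, -0.222, -0.302], [0.008, -0.241, 0.97, 0.284], [0.0, 0.0, 0.0, 1.0]]
```

View pics/w2.png

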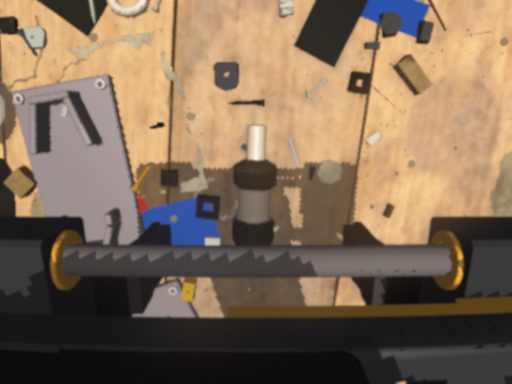

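Run:
```python
from h import *
c=load('wrist')
p=onplane(c,[(257,126)],.0175); q=onplane(c,[(254.5,165),(254.5,190),(252.5,225)],.034); print(p.round(4).tolist(),q.round(4).tolist())
d=q[2]-q[0]; print(np.degrees(np.arctan2(d[1],d[0])), np.degrees(np.arctan2(*(q[2]-p[0])[[1,0]])))
n=onplane(c,[(14,92),(110,76)],.008); print('cn taper-end corners',n.round(4).tolist(), bydepth(c,[(20,95),(105,82),(100,84),(172,290)]).round(4).tolist())
```

```text
[[0.4258, -0.2897, 0.0175]] [[0.4392, -0.2654, 0.034], [0.4472, -0.2481, 0.034], [0.4602, -0.2235, 0.034]]
63.35007024573548 62.5464107978767
cn taper-end corners [[0.5917, -0.3976, 0.008], [0.5139, -0.373, 0.008]] [[0.5886, -0.3934, 0.0075], [0.52, -0.371, 0.0073], [0.5236, -0.3709, 0.0095], [0.5558, -0.1899, 0.0093]]
```

Run:
```python
from h import *
go((.4505,-.2432,.005),154.2)
```

```text
shift [-0.0016, -0.0013, 0.1207] norm 0.121 rot [0.29, -0.08, 1.12] j [-10.3, 16.7, -22.9, 0.0, -50.6, -14.4] eff0 [0.7, -29.8, 14.8, 3.2, 0.1, -0.0] F [0.4, -0.6, 0.4]
```

>>> steer_hand([
  [1,-0.001,-0.001,0.04,0,0,1],
  [1,-0.0015,-0.001,0.08,0,0,1],
  [1,-0.0015,-0.001,0.11,0,0,1],
  [1,-0.0015,-0.001,0.119,0,0,1],
  [1,-0.0015,-0.001,0.119,0,0,1],
])

```text
time_s: 2.0
tcp_pos: [0.4518, -0.2446, 0.0086]
ee_rot: [[-0.435, -0.901, -0.001], [-0.901, 0.435, -0.0], [0.001, 0.001, -1.0]]
wrist_force: [0.4, 0.6, 0.3]
gripper_width: 1.001
gripper_force: 0.0
```

>>> steer_hand([
  [0,0,0,0,0,0,0],
  [0,0,0,0,0,0,0],
  [0,0,0,0,0,0,0],
  [0,0,0,0,0,0,0],
  [0,0,0,0,0,0,0],
  [0,0,0,0,0,0,0],
  [0,0,0,0,0,0,0],
  [0,0,0,0,0,0,0],
])

```text
time_s: 2.8
tcp_pos: [0.4517, -0.2433, 0.0084]
ee_rot: [[-0.433, -0.901, -0.001], [-0.901, 0.433, 0.0], [0.0, 0.001, -1.0]]
wrist_force: [-0.3, 0.3, 0.8]
gripper_width: 0.39
gripper_force: 30.0
```

>>> steer_hand([
  [0,0,0,-0.03,0,0,0],
  [0,0,0,-0.07,0,0,0],
  [0,0,0,-0.1,0,0,0],
  [0,0,0,-0.11,0,0,0],
])

```text
time_s: 3.2
tcp_pos: [0.4537, -0.2438, 0.1213]
ee_rot: [[-0.433, -0.901, 0.006], [-0.901, 0.433, -0.001], [-0.001, -0.006, -1.0]]
wrist_force: [1.2, -0.5, -2.2]
gripper_width: 0.39
gripper_force: 30.0
```

Run:
```python
from h import *
go((.575,-.315,.11),163.3)
```

```text
shift [0.0117, -0.1401, 0.012] norm 0.141 rot [-0.32, 0.04, -8.95] j [-10.2, 17.1, -23.2, 0.0, -49.4, -15.5] eff0 [-0.1, -32.6, 15.8, 3.7, -0.1, -0.0] F [1.2, -0.5, -2.2]
```

>>> steer_hand([
  [0,0.003,-0.035,0,0,0,-2],
  [0,0.006,-0.07,0,0,0,-4.5],
  [0,0.009,-0.11,0,0,0,-7],
  [0,0.012,-0.14,0,0,0,-9],
  [0,0.012,-0.14,0,0,0,-9],
  [0,0.012,-0.14,0,0,0,-9],
])

```text
time_s: 3.8
tcp_pos: [0.5718, -0.3144, 0.1155]
ee_rot: [[-0.288, -0.958, -0.005], [-0.958, 0.288, 0.002], [-0.001, 0.005, -1.0]]
wrist_force: [-0.5, -0.3, -3.9]
gripper_width: 0.391
gripper_force: 30.0
```

Run:
```python
from h import *
go((.575,-.315,.11),163.3)
w=cap('wrist'); cap('top'); save(w,'w3.png')
a=cv2.imread('pics/w3.png'); save(load('top'),'t3.png',(260,130,388,226),4)
b=cv2.imread('pics/t3.png'); cv2.imwrite('pics/wt3.png',cv2.resize(np.vstack([a[:,:],b]),(400,600))) if 0 else None
cv2.imwrite('pics/wt3.png',cv2.resize(np.hstack([a,b]),(800,300)))
```

```text
shift [-0.0004, -0.0033, 0.0054] norm 0.006 rot [0.3, 0.05, -0.05] j [-14.7, 29.7, -3.1, -0.1, -57.4, -2.1] eff0 [-0.1, -45.1, 18.7, 4.3, 0.1, 0.0] F [-0.5, -0.3, -3.9]
```

View pics/w3.png

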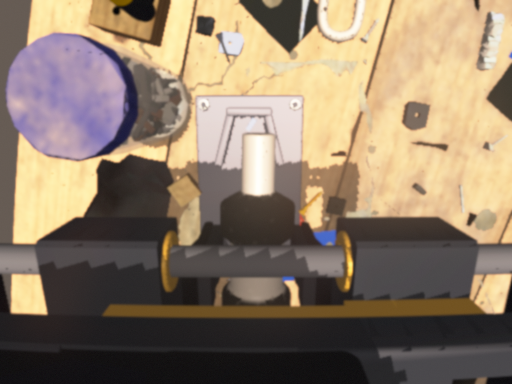

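The nest plate's far corners are at (197,97) and (302,97), the recess end wall runs (227,109)–(271,109), and the axle tip is centred at (258,135).

Run:
```python
from h import *
c=load('wrist')
n=onplane(c,[(197,97),(302,97)],.008); x=(n[0]-n[1]); x/=np.linalg.norm(x); y=np.array([-x[1],x[0],0]); 
if y[1]<0:y=-y
print('corners',n.round(4).tolist(),np.linalg.norm(n[0]-n[1]),'ang',np.degrees(np.arctan2(y[1],y[0])),'ctr',(n.mean(0)+.075*y).round(4))
e=onplane(c,[(227,109),(271,109)],.028); print('end wall',e.round(4).tolist(),'ctr',(e.mean(0)+.0595*y).round(4))
z=.1155+.0091; t=onplane(c,[(258,134)],z+.006); b=onplane(c,[(258,205)],z+.017); s=r.sense(); print('tip',t.round(4),'ax',b.round(4),'tip from tcp',(t-s['tcp_pos']).round(4), 'proj on nest y', (t-s['tcp_pos'])@y, 'lat',(t-s['tcp_pos'])@np.array([y[1],-y[0],0]))
```

```text
corners [[0.5939, -0.398, 0.008], [0.5174, -0.3749, 0.008]] 0.07992155174637232 ang 73.21098799107341 ctr [ 0.5773 -0.3147  0.008 ]
end wall [[0.5732, -0.3824, 0.028], [0.5434, -0.3734, 0.028]] ctr [ 0.5755 -0.3209  0.028 ]
tip [[ 0.556  -0.3665  0.1306]] ax [[ 0.5642 -0.3397  0.1416]] tip from tcp [[-0.0155 -0.0523  0.0137]] proj on nest y [-0.05451363] lat [0.00028217]
```

Run:
```python
from h import *
go((.5763,-.3155,.05),163.2)
```

```text
shift [-0.0001, -0.0052, 0.0669] norm 0.067 rot [0.21, 0.03, 0.09] j [-14.6, 29.6, -3.2, -0.0, -57.4, -2.0] eff0 [-0.1, -44.7, 18.0, 4.2, 0.0, -0.0] F [1.1, 0.7, -3.0]
```

>>> steer_hand([
  [0,0,-0.003,0.02,0,0,0],
  [0,0,-0.005,0.045,0,0,0],
  [0,0,-0.005,0.065,0,0,0],
  [0,0,-0.005,0.067,0,0,0],
  [0,0,-0.005,0.067,0,0,0],
])

```text
time_s: 4.4
tcp_pos: [0.5772, -0.316, 0.0515]
ee_rot: [[-0.287, -0.958, -0.001], [-0.958, 0.287, 0.0], [0.0, 0.001, -1.0]]
wrist_force: [0.7, 0.6, -2.3]
gripper_width: 0.389
gripper_force: 30.0
```

Run:
```python
from h import *
go((.5763,-.3155,.0165),163.2)
w=cap('wrist'); cap('top'); save(w,'w4.png',(150,60,370,225),3.6)
```

```text
shift [-0.0002, 0.001, 0.035] norm 0.035 rot [0.07, -0.02, 0.15] j [-14.6, 34.0, -6.0, 0.0, -50.1, -2.0] eff0 [-0.0, -46.1, 15.6, 3.6, -0.0, -0.0] F [0.7, 0.6, -2.3]
```

View pics/w4.png

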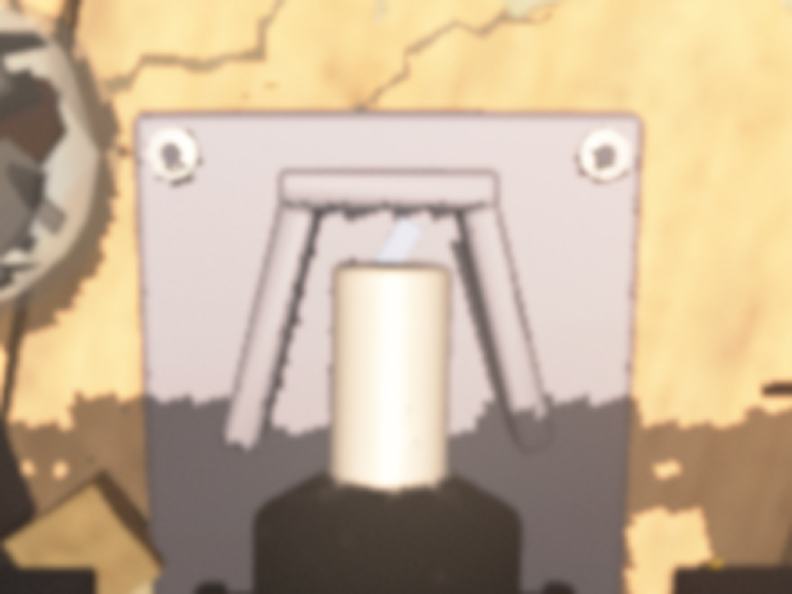

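Run:
```python
from h import *
c=load('wrist'); f=lambda u,v:(150+u/3.6,60+v/3.6); yv=np.array([.288,.957,0])
T=np.array(r.sense()['tcp_pos'])
for n,p,z in(('tip top',f(391,266),.0605+.007),('wall inner top',f(389,206),.028),('wall outer top',f(389,172),.028),('plate end',f(389,115),.008),('plate L',f(136,116),.008),('plate R',f(641,116),.008),('wallL',f(318,209),.028),('wallR',f(460,209),.028),('axle base',f(391,487),.0605+.007)):
    q=onplane(c,[p],z)[0]; print(n,q.round(4),'y rel tcp',((q-T)@yv).round(4),'x',((q-T)@np.array([.957,-.288,0])).round(4))
```

```text
tip top [ 0.5612 -0.3681  0.0675] y rel tcp -0.0543 x -0.0018
wall inner top [ 0.5595 -0.3738  0.028 ] y rel tcp -0.0603 x -0.0017
wall outer top [ 0.5581 -0.3785  0.028 ] y rel tcp -0.0652 x -0.0017
plate end [ 0.5555 -0.3871  0.008 ] y rel tcp -0.0742 x -0.0018
plate L [ 0.5944 -0.3988  0.008 ] y rel tcp -0.0741 x 0.0389
plate R [ 0.5166 -0.3755  0.008 ] y rel tcp -0.0743 x -0.0423
wallL [ 0.5697 -0.3764  0.028 ] y rel tcp -0.0598 x 0.0087
wallR [ 0.5497 -0.3704  0.028 ] y rel tcp -0.0599 x -0.0121
axle base [ 0.5688 -0.3426  0.0675] y rel tcp -0.0278 x -0.0018
```

>>> steer_hand([
  [0,0.002,0.0,0.008,0,0,0],
  [0,0.002,0.0,0.018,0,0,0],
  [0,0.002,0.0,0.027,0,0,0],
  [0,0.002,0.0,0.032,0,0,0],
  [0,0.002,0.0,0.034,0,0,0],
  [0,0.002,0.0,0.034,0,0,0],
])

```text
time_s: 5.1
tcp_pos: [0.5772, -0.3182, 0.0172]
ee_rot: [[-0.287, -0.958, -0.001], [-0.958, 0.287, 0.0], [0.0, 0.001, -1.0]]
wrist_force: [-0.4, -0.3, -2.6]
gripper_width: 0.391
gripper_force: 30.0
```

Not yet touching; I'll ease down.

>>> steer_hand([
  [0,0,0,0.001,0,0,0],
  [0,0,0,0.0015,0,0,0],
  [0,0,0,0.0015,0,0,0],
])

```text
time_s: 5.4
tcp_pos: [0.5777, -0.3184, 0.0165]
ee_rot: [[-0.287, -0.958, 0.001], [-0.958, 0.287, -0.0], [0.0, -0.001, -1.0]]
wrist_force: [-0.3, -0.4, 0.1]
gripper_width: 0.395
gripper_force: 30.0
```

>>> steer_hand([
  [0.5,0,0,0,0,0,0],
  [0.6,0,0,0,0,0,0],
  [0.75,0,0,0,0,0,0],
  [0.75,0,0,-0.01,0,0,0],
  [0.75,0,0,-0.04,0,0,0],
  [0.75,0,0,-0.08,0,0,0],
  [0.75,0,0,-0.11,0,0,0],
])

```text
time_s: 6.1
tcp_pos: [0.5781, -0.3187, 0.1295]
ee_rot: [[-0.286, -0.958, 0.003], [-0.958, 0.286, -0.002], [0.001, -0.003, -1.0]]
wrist_force: [0.1, -0.1, 1.1]
gripper_width: 0.747
gripper_force: 0.0
```

Run:
```python
from h import *
w=cap('wrist'); save(w,'w5.png')
go((.435,-.055,.12),154.5)
```

```text
shift [-0.2125, 0.2156, 0.0121] norm 0.303 rot [-0.76, -0.08, 8.92] j [-14.8, 29.1, -1.2, 0.2, -59.0, -1.8] eff0 [-0.1, -30.1, 10.9, 2.0, -0.4, -0.0] F [1.5, -0.3, 3.9]
```

View pics/w5.png

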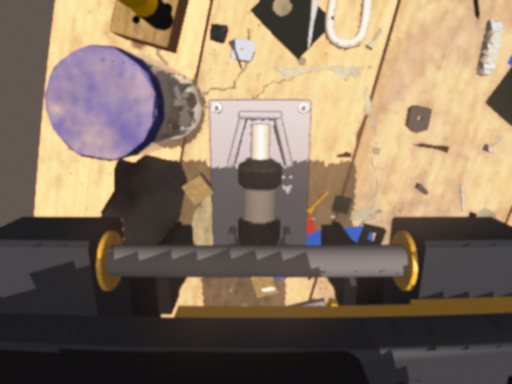

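The cartridge lies in its recess with the axle tip at (260,122), just short of the end wall. Now for the puller, moving in stages while I watch the joint-1 effort because of the lamp cord.

>>> steer_hand([
  [0.75,-0.03,0.03,0,0,0,1.2],
  [0.75,-0.06,0.06,0,0,0,2.4],
  [0.75,-0.09,0.09,0,0,0,4],
  [0.75,-0.12,0.12,0,0,0,5],
  [0.75,-0.14,0.14,0,0,0,6],
  [0.75,-0.14,0.14,0,0,0,6],
])

```text
time_s: 6.75
tcp_pos: [0.4817, -0.1418, 0.1271]
ee_rot: [[-0.383, -0.924, 0.0], [-0.924, 0.383, 0.0], [-0.001, -0.0, -1.0]]
wrist_force: [0.4, -0.7, -0.2]
gripper_width: 0.746
gripper_force: 0.0
```

Run:
```python
from h import *
go((.435,-.055,.12),154.5); cap('top'); c=load('top')
cab=[(x/1.56,y/1.56) for x,y in [(330,348),(365,358),(400,367),(450,379),(500,395),(545,410)]]
print(bydepth(c,cab).round(2).tolist())
```

```text
shift [-0.0624, 0.0764, 0.0071] norm 0.099 rot [-0.01, 0.04, 3.0] j [2.1, 15.7, -24.3, -0.0, -50.0, -24.6] eff0 [0.7, -30.8, 14.9, 3.3, -0.0, -0.2] F [0.4, -0.7, -0.2]
[[0.44, -0.01, 0.53], [0.42, -0.05, 0.55], [0.4, -0.08, 0.58], [0.38, -0.11, 0.61], [0.36, -0.15, 0.65], [0.34, -0.35, 0.0]]
```

>>> steer_hand([
  [0.75,-0.02,0.025,0,0,0,1],
  [0.75,-0.04,0.05,0,0,0,2],
  [0.75,-0.055,0.067,0.005,0,0,3],
  [0.75,-0.0625,0.0765,0.007,0,0,3],
  [0.75,-0.0625,0.0765,0.007,0,0,3],
])

```text
time_s: 7.3
tcp_pos: [0.4369, -0.0565, 0.1192]
ee_rot: [[-0.432, -0.902, 0.0], [-0.902, 0.432, -0.0], [0.0, -0.0, -1.0]]
wrist_force: [0.5, 0.4, 0.3]
gripper_width: 0.753
gripper_force: 0.0
```

Run:
```python
from h import *
go((.435,-.055,.01),154.5); w=cap('wrist'); save(w,'w6.png')
```

```text
shift [-0.0005, 0.0024, 0.1092] norm 0.109 rot [-0.01, -0.0, -0.08] j [13.9, 10.6, -32.8, 0.0, -46.5, -39.5] eff0 [0.5, -25.0, 14.3, 3.2, -0.0, -0.1] F [0.5, 0.4, 0.3]
```

View pics/w6.png

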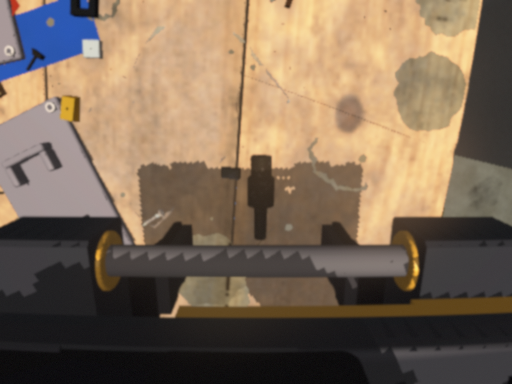

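The puller runs from (261,155) to (261,239), with its thick part at rows 168–207.

Run:
```python
from h import *
c=load('wrist'); p=onplane(c,[(261,155),(261,239)],.013); q=onplane(c,[(261,169),(261,207)],.02)
print(p.round(4).tolist(),np.linalg.norm(p[0]-p[1]),p.mean(0),np.degrees(np.arctan2(*(p[1]-p[0])[[1,0]])),q.round(4).tolist())
n=onplane(c,[(70,122),(50,105),(128,235)],.008);print(n.round(4).tolist(), bydepth(c,[(261,190)]))
y=np.array([.433,.901,0]); m=p.mean(0)-.005*y; go((m[0],m[1],.006),154.4)
```

```text
[[0.4214, -0.0817, 0.013], [0.4515, -0.0182, 0.013]] 0.07026288624481841 [ 0.43645735 -0.04991955  0.013     ] 64.60951496839999 [[0.4257, -0.0727, 0.02], [0.4388, -0.0452, 0.02]]
[[0.5476, -0.1715, 0.008], [0.5554, -0.1903, 0.008], [0.5537, -0.0684, 0.008]] [[ 0.4329277  -0.05753951  0.01927372]]
shift [-0.0008, 0.0041, 0.1134] norm 0.113 rot [-0.05, 0.01, -0.0] j [13.8, 10.7, -32.8, 0.0, -46.5, -39.5] eff0 [0.4, -24.9, 14.2, 3.2, -0.0, -0.0] F [0.8, -0.1, -0.4]
```

>>> steer_hand([
  [0.75,0,0.002,0.03,0,0,0],
  [0.75,0,0.003,0.07,0,0,0],
  [0.75,0,0.0035,0.1,0,0,0],
  [0.75,0,0.0035,0.112,0,0,0],
  [0.75,0,0.0035,0.1145,0,0,0],
  [0.75,0,0.0035,0.1145,0,0,0],
  [0.75,0,0.0035,0.1145,0,0,0],
])

```text
time_s: 8.05
tcp_pos: [0.4349, -0.0555, 0.0053]
ee_rot: [[-0.434, -0.901, 0.002], [-0.901, 0.434, 0.0], [-0.001, -0.002, -1.0]]
wrist_force: [-0.2, -1.2, 0.0]
gripper_width: 0.75
gripper_force: 0.0
```

>>> steer_hand([
  [0,0,0,0,0,0,0],
  [0,0,0,0,0,0,0],
  [0,0,0,0,0,0,0],
  [0,0,0,0,0,0,0],
  [0,0,0,0,0,0,0],
  [0,0,0,0,0,0,0],
  [0,0,0,0,0,0,0],
  [0,0,0,0,0,0,0],
])

```text
time_s: 8.85
tcp_pos: [0.4338, -0.0552, 0.0046]
ee_rot: [[-0.433, -0.901, 0.0], [-0.901, 0.433, 0.0], [-0.0, -0.0, -1.0]]
wrist_force: [-0.2, 0.2, 1.0]
gripper_width: 0.239
gripper_force: 30.0
```

>>> steer_hand([
  [0,0,0,-0.03,0,0,0],
  [0,0,0,-0.06,0,0,0],
  [0,0,0,-0.1,0,0,0],
  [0,0,0,-0.11,0,0,0],
])

```text
time_s: 9.25
tcp_pos: [0.436, -0.055, 0.1181]
ee_rot: [[-0.433, -0.902, 0.008], [-0.902, 0.433, 0.001], [-0.004, -0.006, -1.0]]
wrist_force: [0.6, 1.4, -1.9]
gripper_width: 0.238
gripper_force: 30.0
```

Run:
```python
from h import *
go((.5925,-.132,.11),176.6)
```

```text
shift [0.0018, -0.1744, 0.0092] norm 0.175 rot [-0.4, 0.17, -22.23] j [14.2, 10.4, -33.3, 0.1, -45.8, -39.8] eff0 [-0.1, -24.7, 14.2, 3.3, -0.2, -0.0] F [0.6, 1.4, -1.9]
```

>>> steer_hand([
  [0,0,-0.03,0,0,0,-4],
  [0,0,-0.065,0,0,0,-8],
  [0,0.001,-0.1,0,0,0,-13],
  [0,0.002,-0.135,0,0,0,-17],
  [0,0.002,-0.165,0,0,0,-21],
  [0,0.002,-0.175,0,0,0,-22.2],
  [0,0.002,-0.175,0,0,0,-22.2],
])

```text
time_s: 9.95
tcp_pos: [0.5904, -0.1333, 0.1127]
ee_rot: [[-0.062, -0.998, -0.003], [-0.998, 0.062, 0.0], [-0.0, 0.003, -1.0]]
wrist_force: [-0.3, -0.9, -1.8]
gripper_width: 0.238
gripper_force: 30.0
```

Run:
```python
from h import *
go((.5925,-.132,.05),176.6); w=cap('wrist'); save(w,'w7.png',(120,40,400,250),2.85)
```

```text
shift [-0.0014, -0.0022, 0.0627] norm 0.063 rot [0.15, 0.01, -0.18] j [2.6, 25.7, -10.7, -0.0, -53.8, -6.1] eff0 [-0.4, -39.6, 17.4, 4.0, 0.1, 0.1] F [-0.3, -0.9, -1.8]
```

View pics/w7.png

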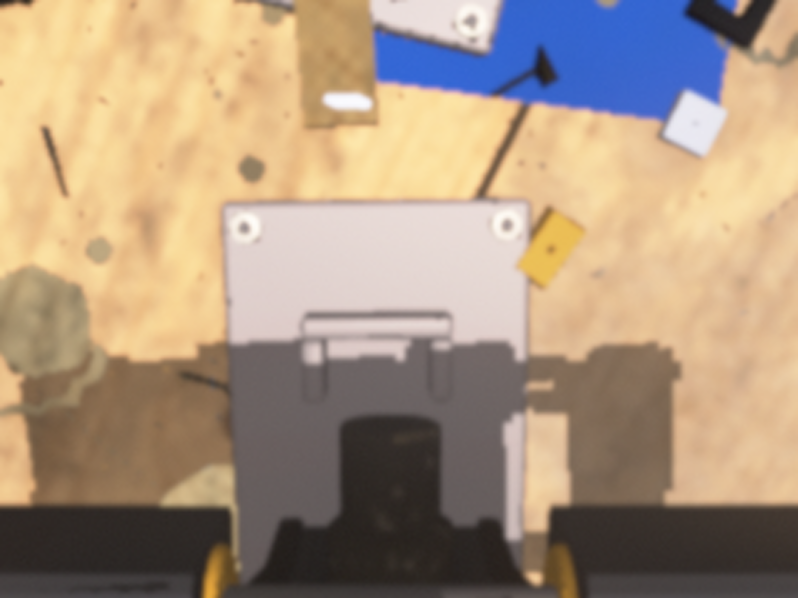

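Run:
```python
from h import *
c=load('wrist'); f=lambda u,v:(120+u/2.85,40+v/2.85)
T=np.array(r.sense()['tcp_pos'])
n=onplane(c,[f(224,203),f(529,201)],.008); d=n[0]-n[1]; print(np.degrees(np.arctan2(d[1],d[0]))+90,np.linalg.norm(d))
a=np.radians(86.6); y=np.array([np.cos(a),np.sin(a),0]); x=np.array([y[1],-y[0],0])
for k,p,z in(('plate L',f(224,203),.008),('plate R',f(529,201),.008),('wall inner L',f(326,339),.021),('wall inner R',f(430,339),.021),('outer L',f(302,314),.021),('outer R',f(451,314),.021),('tip',f(390,419),.1265)):
    q=onplane(c,[p],z)[0]; print(k,q.round(4),'y',((q-T)@y).round(4),'x',((q-T)@x).round(4))
```

```text
86.76279155762828 0.08132150886133871
plate L [ 0.6309 -0.1993  0.008 ] y -0.0639 x 0.0454
plate R [ 0.5497 -0.1947  0.008 ] y -0.0641 x -0.0359
wall inner L [ 0.6056 -0.1629  0.021 ] y -0.029 x 0.018
wall inner R [ 0.5785 -0.1612  0.021 ] y -0.029 x -0.0091
outer L [ 0.6113 -0.1698  0.021 ] y -0.0356 x 0.0241
outer R [ 0.5727 -0.1674  0.021 ] y -0.0355 x -0.0145
tip [ 0.5891 -0.1645  0.1265] y -0.0317 x 0.0016
```

>>> steer_hand([
  [0,-0.004,-0.002,0.01,0,0,0],
  [0,-0.007,-0.003,0.035,0,0,0],
  [0,-0.007,-0.003,0.06,0,0,0],
  [0,-0.007,-0.003,0.063,0,0,0],
  [0,-0.007,-0.003,0.063,0,0,0],
])

```text
time_s: 10.5
tcp_pos: [0.5929, -0.1256, 0.051]
ee_rot: [[-0.06, -0.998, -0.002], [-0.998, 0.06, -0.0], [0.0, 0.002, -1.0]]
wrist_force: [0.1, 0.6, -0.5]
gripper_width: 0.238
gripper_force: 30.0
```

Run:
```python
from h import *
w=cap('wrist'); save(w,'w8.png',(120,40,400,250),2.85); go((.5925,-.132,.0126),176.6)
```

```text
shift [0.0063, 0.0012, 0.0396] norm 0.04 rot [-0.03, -0.02, -0.03] j [3.3, 29.8, -14.0, 0.0, -46.2, -6.8] eff0 [0.0, -41.1, 14.3, 3.3, -0.0, -0.0] F [0.1, -0.1, -0.3]
```

View pics/w8.png

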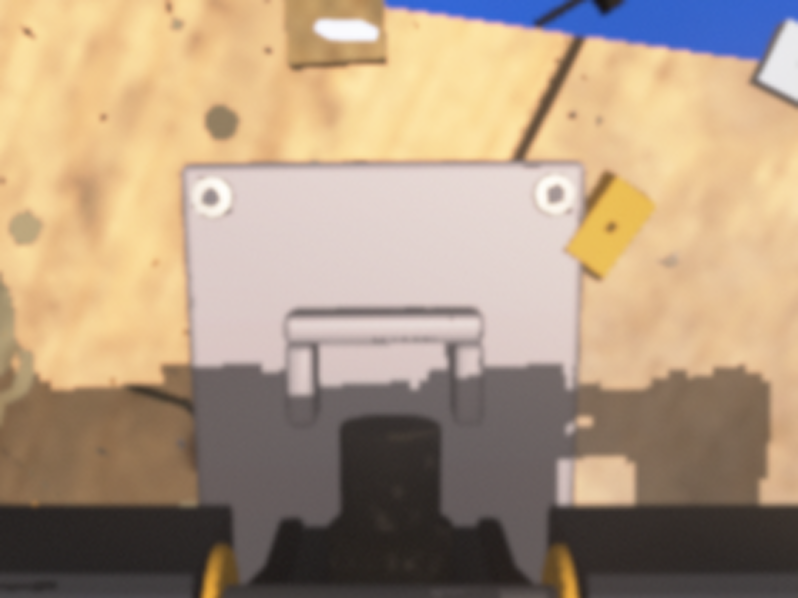

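Run:
```python
from h import *
c=load('wrist'); f=lambda u,v:(120+u/2.85,40+v/2.85)
T=np.array(r.sense()['tcp_pos']); a=np.radians(86.6); y=np.array([np.cos(a),np.sin(a),0]); x=np.array([y[1],-y[0],0])
for k,p,z in(('plate',f(382,164),.008),('wall inner',f(386,343),.021),('outer',f(385,312),.021),('tip',f(390,419),.0645)):
    q=onplane(c,[p],z)[0]; print(k,q.round(4),'y',((q-T)@y).round(4),'x',((q-T)@x).round(4))
```

```text
plate [ 0.5907 -0.1969  0.008 ] y -0.0712 x 0.001
wall inner [ 0.592  -0.1622  0.021 ] y -0.0366 x 0.0002
outer [ 0.5918 -0.1684  0.021 ] y -0.0427 x 0.0004
tip [ 0.5917 -0.1567  0.0645] y -0.0311 x -0.0005
```

>>> steer_hand([
  [0,0.001,-0.001,0.01,0,0,0],
  [0,0.001,-0.001,0.02,0,0,0],
  [0,0.001,-0.001,0.03,0,0,0],
  [0,0.001,-0.001,0.035,0,0,0],
  [0,0.001,-0.001,0.0375,0,0,0],
  [0,0.001,-0.001,0.0375,0,0,0],
])

```text
time_s: 11.15
tcp_pos: [0.5947, -0.1272, 0.0135]
ee_rot: [[-0.061, -0.998, -0.001], [-0.998, 0.061, -0.0], [0.0, 0.001, -1.0]]
wrist_force: [-0.3, 0.2, -1.9]
gripper_width: 0.238
gripper_force: 30.0
```

>>> steer_hand([
  [0,0,0,0.0005,0,0,0],
  [0,0,0,0.001,0,0,0],
  [0,0,0,0.001,0,0,0],
])

```text
time_s: 11.45
tcp_pos: [0.5951, -0.1271, 0.0133]
ee_rot: [[-0.061, -0.998, 0.001], [-0.998, 0.061, 0.0], [-0.0, -0.001, -1.0]]
wrist_force: [1.1, -0.2, -1.0]
gripper_width: 0.241
gripper_force: 30.0
```

>>> steer_hand([
  [0,0,0,0.0004,0,0,0],
  [0,0,0,0.0007,0,0,0],
  [0,0,0,0.0007,0,0,0],
])

```text
time_s: 11.75
tcp_pos: [0.5951, -0.1271, 0.0127]
ee_rot: [[-0.06, -0.998, 0.0], [-0.998, 0.06, -0.0], [0.0, -0.0, -1.0]]
wrist_force: [-0.1, -0.2, -0.1]
gripper_width: 0.236
gripper_force: 30.0
```

>>> steer_hand([
  [0.3,0,0,0,0,0,0],
  [0.45,0,0,0,0,0,0],
  [0.6,0,0,0,0,0,0],
  [0.6,0,0,-0.01,0,0,0],
  [0.6,0,0,-0.04,0,0,0],
  [0.6,0,0,-0.08,0,0,0],
  [0.6,0.0,0,-0.11,0,0,0],
])

```text
time_s: 12.45
tcp_pos: [0.5957, -0.1273, 0.1255]
ee_rot: [[-0.06, -0.998, 0.003], [-0.998, 0.06, -0.001], [0.0, -0.003, -1.0]]
wrist_force: [1.6, 0.3, -0.6]
gripper_width: 0.594
gripper_force: 0.0
```

Run:
```python
from h import *
w=cap('wrist'); save(w,'w9.png',(120,40,400,250),2.85); cap('side'); c=load('wrist')
v,u=np.mgrid[120:240,180:330]; px=np.c_[u.ravel(),v.ravel()]; P=bydepth(c,px)
C=np.array([.5945,-.125]); m=(np.abs(P[:,0]-C[0])<.02)&(np.abs(P[:,1]-C[1])<.05); d=c['pixels'][px[:,1],px[:,0]].sum(1)<120
Q=P[m&d]; print(len(Q),Q.min(0).round(4),Q.max(0).round(4),np.percentile(Q[:,2],[50,90,98]).round(4))
t=bydepth(c,[(255,190)]);print(t)
```

```text
135 [ 0.5898 -0.1178  0.0193] [ 0.6012 -0.0882  0.0294] [0.0222 0.0232 0.0265]
[[ 0.59773508 -0.13082133  0.02723242]]
```

View pics/w9.png

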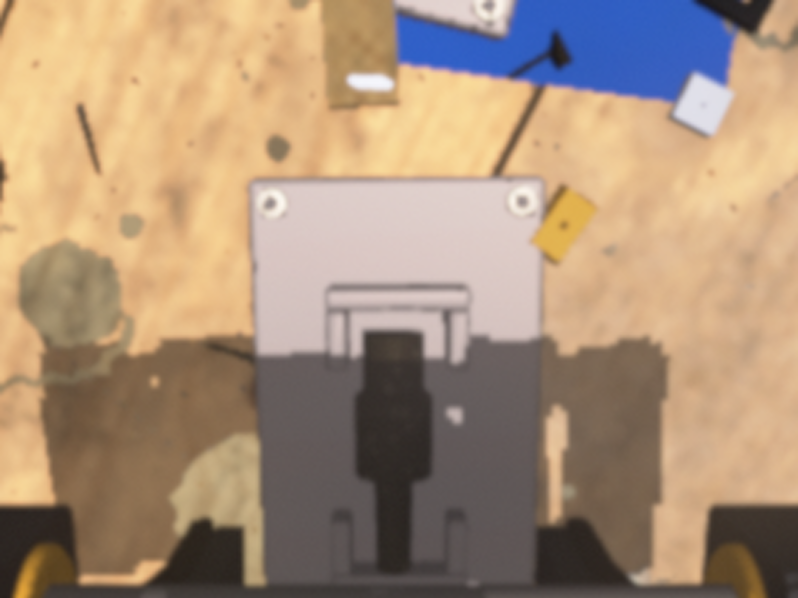

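```bash
python3 -c "
from h import *
print(r.finish_job())"
```

```text
the job is handed in; nothing more can be done
None
```

Both parts are lying in their matching recesses, the long axle in the long taper, judging by the last wrist pictures, and the job is handed in at about 12.5 s with no verdict returned; I viewed 13 pictures, over the limit of 10.

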